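# Tool audit: point out the stray pliers and their empty pocket

### The arm

A 7-joint arm with a two-finger parallel gripper is mounted at the origin on the work surface. World frame = base frame: x ahead of the robot, y to its left, z up, the work surface at z = 0. Lengths are in m, angles in degrees, forces in N, time in s.
With the tool pointing down it reaches from about 0.4 to 0.9 m from the base axis. Payload 5.5 kg.
Tool frame: the origin (TCP) lies at the very end of the fingers, on their centre line; the grasp point (between the pads) lies 19 mm behind it; z points along the fingers, y is the line along which they close (so a half turn about z gives the same grasp; the last joint's range is limited). The gripper opens to 92 mm and grips with 3 to 60 N. Pads are 19 mm wide; open, the fingers measure 130 mm over their backs; the gripper's body (75 mm by 190 mm) begins 47 mm behind the grasp point.
Start: joints at [89.565, 28.699, -24.465, 88.831, 12.651, 65.22, -12.049], TCP at [0.174, -0.626, 0.227] pointing down, gripper open.
Joint ranges: [-164.97, 164.97], [-17.58, 116.51], [-87.97, 89.64], [11.32, 138.91], [-80.73, 260.73], [10.89, 115.49], [-147.41, 147.41]. Speed limits (degrees/s): [147.25, 147.25, 180, 180, 180, 180, 180].

### API

Orientations are given as a 3x3 rotation matrix whose columns are the frame's x, y, z axes.
In Python, from rig import robot gives the robot as it stands.
- The arm moves only by the tool play_rows, never from a script. Its argument "rows" is a list of rows, each a list of 7 numbers: the shift along the tool's x, y, z in m, then the turn, a rotation vector about the tool's x, y, z in rad, then the opening, from 0 (shut) to 1 (fully open). In form: [[tx, ty, tz, ax, ay, az, grip], ...]. A call has 1 to 8 rows; each row shifts and turns the commanded pose from where the row before left it, along the tool's axes as they then stand; what a row does not reach is not made up. A row lasts 1/10 s, in which the tool goes at most 50 mm and 8.59 degrees, less where a joint would pass 70% of its speed; a pose out of reach is approached as far as the arm can. A call is refused whole if a number of a shift passes 0.05 or a number of a turn 0.15, either way. A call with a gripper value outside its range is refused whole. The fingers move at their own pace and stop on an object; "force" is the grip in N (left out, the last holds). Time passes only in rows, so rows that do not move let the fingers close. It gives the time, the measured TCP pose, the force, the opening and the grip force at its end, in the units of the state.
- robot.state(): the state, without advancing time (a new reading comes with each control period).
- robot.grab_frame(name): name is "scene" or "side" or "wrist"; returns a dict with "image" (480x640x3 uint8, red, green, blue), "fx", "fy", "cx", "cy" (pixels), "xyz" and "rotation" of the camera in the world; the wrist camera has in their place "T_tool_cam" (4x4, takes a point from camera to tool coordinates, whose origin is the TCP and whose axes are the flange's). Camera axes: x right, y up, looking along -z (the intrinsics and any distortion apply to the point x, -y, -z); pixel columns grow to the right and rows downward; lengths in m; the calibration is good to about 2 mm. A picture is of the moment at which its call begins: read the wrist's pose just before it. There is no depth.
- robot.job_done(): hands the job in; it is judged then, once.
The state is a dict: "time": time; "qpos": joint angles; "joint_vel": joint speeds; "tau": joint torques, N m; "eef_pos": TCP position; "tool_rot": TCP orientation; "force": force on the tool from outside, world axes, zero at the start; "moment": the same for the moment, N m; "width": finger opening in m; "grip_force": force on a finger pad.
Only numpy, scipy, OpenCV 4.12 (cv2) and the standard library are available. Lean on these libraries where they do the work, as an engineer would, in place of code of your own. Each camera call takes 0.05 s, during which the arm holds its last target. There are 200 camera calls.

### The job

One tool is missing from the tool tray: show your workmate which one and where it goes. Point straight down at the pivot of the red-handled pliers lying on the bench, fingertips 2 to 4 cm above it without touching, and dwell there for two seconds; then point in the same way at the middle of the one empty blue pocket in the tray, fingertips 2 to 4 cm above the top of the foam, for two seconds. Then press the green button fully down to log the check, let it spring back and move clear. Do not touch, move or pick up the tray or any tool, and leave the red button unpressed.

Things in the scene. Friction and masses are not known exactly. Their poses are not given: they have to be found in the camera images.
- pliers_pivot (a point): centre of the top of the steel pivot of the red-handled pliers, 16 mm above the bench. The pliers lie flat, 190 mm long, 68 mm wide over the two red handles (16 mm thick); own x points from the handles to the steel jaws. The pivot is a 28 mm disc, 20 mm from the body origin towards the jaws
- pliers: the red-handled pliers (0.22 kg, loose); origin on the underside, on the centre line between the handles, 20 mm behind the pivot, 113 mm from the handle ends; x towards the jaws
- pocket_mouth (a point): middle of the one empty pocket of the tray, at the level of the foam's top (32 mm above the bench). The pocket is 200 mm (tray x) by 50 mm (tray y), 22 mm deep, with a bare blue floor
- tray: fixed tool tray: a grey crate 270 mm (x) by 330 mm (y), rim 38 mm high, filled with black foam (top at 32 mm) with four equal pockets side by side along its y, at y = -102, -34, 34 and 102 mm; three hold tools, one is empty. Origin at the centre of its underside. Not to be touched
- driver_a: screwdriver with a yellow handle, 190 mm long, lying in a tray pocket; its handle may stand a little above the foam, at most 45 mm above the bench. Leave alone
- driver_b: the other yellow-handled screwdriver, 170 mm long, in a tray pocket, at most 45 mm above the bench. Leave alone
- wrench: steel wrench, 170 mm long, in a tray pocket. Leave alone
- bit_holder: pink bit holder, 85 x 50 x 18 mm, loose on the bench. Leave alone
- tape_measure: yellow tape measure, 76 x 64 x 37 mm, loose on the bench. Leave alone
- ok_button_top (a point): centre of the top of the green push button (32 mm across, in a fixed black housing on the bench); it moves straight down
- ok_button (a joint): travel of the green button in m: 0 up, 0.006 fully down; a spring needs about 5 N to push it fully down, and lifts it again
- fault_button_top (a point): centre of the top of the red push button, same size as the green one. Do not press
- fault_button (a joint): travel of the red button in m: 0 up, 0.006 fully down
Things that resemble listed ones, but are neither listed nor needed, are in the scene too. Of the things that look like the pliers, the middle-sized one is meant.

How it is judged:
By the outcome, as a careful person would: the job done as asked, in the order asked, and still so for the second after the job is handed in, with the robot touching nothing.
It also fails if it takes over 58 s, if anything falls off the work surface, if the arm or the gripper's body presses on something with over 40 N, if the wrist force passes 120 N, or if a joint passes its speed limit or range.

## Working session

There is one attempt and no reset: what is moved stays moved. The work goes in short steps, Python scripts to look and compute and a tool call to move; the robot and the scene stay as the last step left them, time stands still between calls to the robot, and variables do not carry over. Pictures are saved under pics/ and viewed, at most 10 in all, crops included, and the job is handed in when it is done.

Besides the shell and the picture viewer there is one more tool, called as name(argument=value, ...), one argument or row to a line, values as JSON. play_rows: Moves the arm, as the interface text tells. Its arguments: {"type":"object","properties":{"rows":{"type":"array","items":{"type":"array","items":{"type":"number"}}},"force":{"type":"number"}},"required":["rows"]}

```bash
mkdir -p pics; cat > h.py <<'E'
import numpy as np,cv2
from rig import robot
def cam(n):
    s=robot.state(); f=robot.grab_frame(n)
    if n=="wrist":
        T=np.eye(4);T[:3,:3]=s["tool_rot"];T[:3,3]=s["eef_pos"];T=T@np.array(f["T_tool_cam"]);f["xyz"]=T[:3,3];f["rotation"]=T[:3,:3]
    return f
def save(f,p):
    cv2.imwrite(p,cv2.cvtColor(np.array(f["image"]),cv2.COLOR_RGB2BGR))
    np.save(p+".npy",{k:v for k,v in f.items() if k!="image"},allow_pickle=True)
def px(p,u,v,z):
    f=np.load(p+".npy",allow_pickle=True).item()
    K=np.array([[f["fx"],0,f["cx"]],[0,f["fy"],f["cy"]],[0,0,1.]])
    d=np.array(f.get("distortion",np.zeros(5)),float)
    x,y=cv2.undistortPoints(np.array([[[u,v]]],float),K,d)[0,0]
    r=np.array(f["rotation"])@np.array([x,-y,-1]);o=np.array(f["xyz"])
    return o+r*(z-o[2])/r[2]
E
python3 - <<'E'
from h import *
s=robot.state();print(s["time"],s["eef_pos"],s["tool_rot"],s["width"])
for n in("scene","side"):
    f=cam(n);save(f,f"pics/{n}.png");print({k:v for k,v in f.items() if k!="image"})
E
```

```text
0.0 [ 0.17364152 -0.62564397  0.2256494 ] [[ 9.63550643e-01  2.67525579e-01 -4.71070964e-04]
 [ 2.67525988e-01 -9.63548765e-01  1.90328627e-03]
 [ 5.52779170e-05 -1.95993644e-03 -9.99998078e-01]] 0.09161688338035491
{'fx': 476.4896375811882, 'fy': 476.4896375811882, 'cx': 314.79085623813853, 'cy': 245.42521311398778, 'xyz': array([ 0.77051952, -0.68241904,  0.79362644]), 'rotation': array([[ 0.89385116, -0.31525612,  0.31881606],
       [ 0.44818084,  0.64854507, -0.61524242],
       [-0.01280765,  0.6928224 ,  0.72099452]])}
{'fx': 535.8937684611772, 'fy': 535.8937684611772, 'cx': 313.4834511677679, 'cy': 242.90520383380556, 'xyz': array([0.29270906, 0.85227484, 0.66153756]), 'rotation': array([[-0.98627567,  0.09564931, -0.13457904],
       [-0.16502246, -0.5450006 ,  0.82203524],
       [ 0.00528145,  0.83296192,  0.55330512]])}
```

View pics/scene.png

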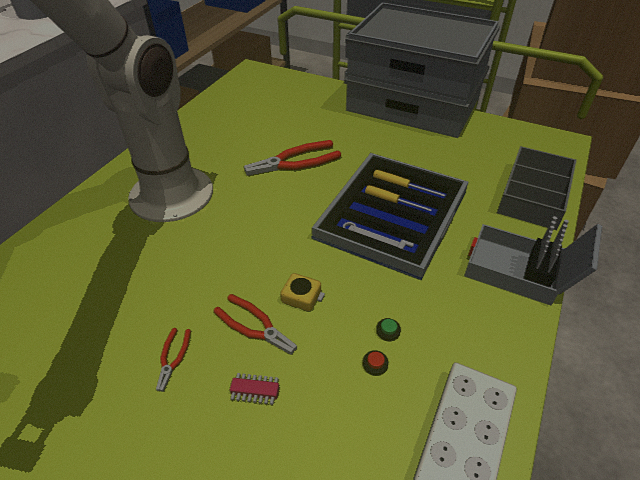

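View pics/side.png

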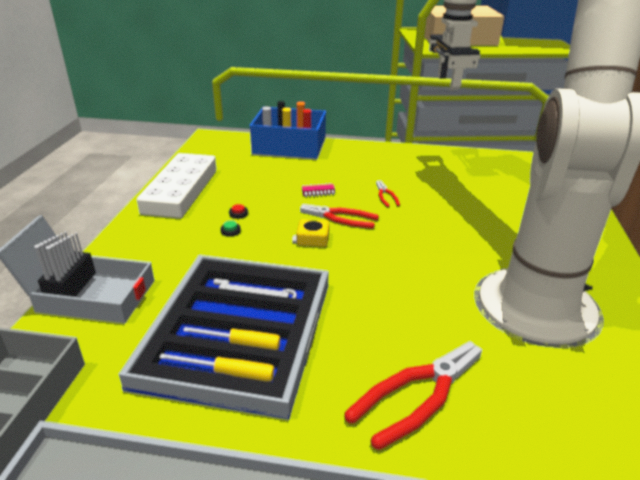

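The scene view shows three red-handled pliers: a far one with its pivot at about (281,162), a middle one at (270,334) and a small one at (169,366). The empty pocket is the third from the far end, at about (388,218). The green button is at (388,326) and the red one at (376,360). Next I'll measure these points and check the sizes.

```bash
python3 - <<'E'
from h import *
S="pics/scene.png";D="pics/side.png"
P=lambda u,v,z,p=S:px(p,u,v,z).round(4)[:2]
for n,j,a,b in(("far",(247,170),(331,144),(340,155)),("mid",(294,349),(216,310),(232,297)),("small",(161,387),(174,330),(188,333))):
    J=P(*j,.01);h=(P(*a,.01)+P(*b,.01))/2;print(n,J,h,np.linalg.norm(J-h))
print("pivot",P(270,334,.016),P(331,210,.016,D))
print("tray rim",[P(*q,.038) for q in((371,155),(467,184),(421,270),(314,234))])
print("tray rim side",[P(*q,.038,D) for q in((203,258),(328,270),(289,402),(125,378))])
print("pocket",[P(*q,.01) for q in((388,218),)],P(245,312,.01,D))
for z in(.02,.03,.04):print(z,"g",P(388,325,z),P(231,226,z,D),"r",P(376,358,z),P(239,209,z,D))
E
```

```text
far [0.133  0.1586] [0.30785 0.34815] 0.25787928377440483
mid [ 0.5103 -0.2733] [ 0.33075 -0.24225] 0.18221499663858623
small [ 0.3343 -0.4464] [ 0.2935  -0.33625] 0.11746345176266527
pivot [ 0.4551 -0.2677] [ 0.4319 -0.2548]
tray rim [array([0.4212, 0.3291]), array([0.6827, 0.3183]), array([ 0.6677, -0.0043]), array([ 0.4188, -0.0065])]
tray rim side [array([0.6544, 0.0185]), array([0.4006, 0.0154]), array([0.4105, 0.3441]), array([0.6654, 0.3416])]
pocket [array([0.5415, 0.1452])] [0.5373 0.1325]
0.02 g [ 0.6517 -0.1513] [ 0.6444 -0.1368] r [ 0.6575 -0.2289] [ 0.6481 -0.2144]
0.03 g [ 0.6532 -0.1581] [ 0.639  -0.1214] r [ 0.6589 -0.2348] [ 0.6425 -0.1978]
0.04 g [ 0.6547 -0.165 ] [ 0.6335 -0.106 ] r [ 0.6604 -0.2406] [ 0.637  -0.1812]
```

play_rows(
  rows=[
    [0.032,-0.024,0,0,0,0,0],
    [0.032,-0.024,0,0,0,0,0],
    [0.032,-0.024,0,0,0,0,0],
    [0.032,-0.024,0,0,0,0,0],
    [0.032,-0.024,0,0,0,0,0],
    [0.032,-0.024,0,0,0,0,0],
    [0.032,-0.024,0,0,0,0,0],
    [0.032,-0.024,0,0,0,0,0],
  ],
  force=5,
)

```text
time: 0.9
eef_pos: [0.3697, -0.3713, 0.2265]
tool_rot: [[0.964, 0.267, -0.0], [0.267, -0.964, 0.0], [-0.0, -0.0, -1.0]]
force: [0.9, -0.0, 0.2]
width: 0.0322
grip_force: 0.0
```

play_rows(
  rows=[
    [0.02,-0.015,0,0,0,0,0],
    [0.02,-0.015,0,0,0,0,0],
    [0,0,0,0,0,0,0],
    [0,0,0,0,0,0,0],
  ],
)

```text
time: 1.3
eef_pos: [0.3996, -0.333, 0.2265]
tool_rot: [[0.963, 0.269, -0.001], [0.269, -0.963, 0.0], [-0.001, -0.0, -1.0]]
force: [-0.3, -0.8, -1.1]
width: 0.0021
grip_force: 0.0
```

```bash
python3 - <<'E'
from h import *
s=robot.state();print(s["time"],s["eef_pos"],s["tool_rot"],s["width"],s["force"])
f=cam("wrist");save(f,"pics/w1.png");print(f["xyz"],f["T_tool_cam"],f.keys())
E
```

```text
1.3 [ 0.39958919 -0.33304075  0.22650892] [[ 9.63189471e-01  2.68822784e-01 -5.94153253e-04]
 [ 2.68822835e-01 -9.63189640e-01  5.39781949e-06]
 [-5.70831201e-04 -1.64921085e-04 -9.99999823e-01]] 0.002117488966418604 [-0.3180017  -0.84110749 -1.1181421 ]
[ 0.47752994 -0.3107559   0.38373365] [[ 5.07427616e-04  9.54701634e-01  2.97564335e-01  8.09726301e-02]
 [ 9.99999434e-01 -7.62851715e-04  7.42254445e-04 -5.38218353e-04]
 [ 9.35628994e-04  2.97563789e-01 -9.54701480e-01 -1.57270896e-01]
 [ 0.00000000e+00  0.00000000e+00  0.00000000e+00  1.00000000e+00]] dict_keys(['image', 'fx', 'fy', 'cx', 'cy', 'T_tool_cam', 'xyz', 'rotation'])
```

View pics/w1.png

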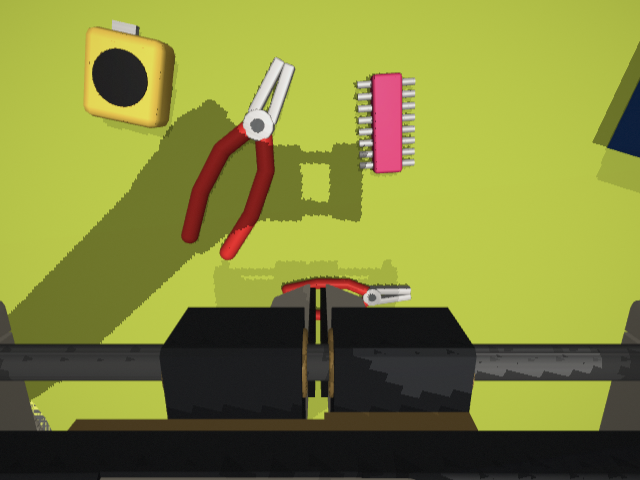

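The wrist view shows the middle pliers with the pivot centre at (258,125) and the jaw tips at about (284,62). The small pliers are by the fingers, out of the way.

```bash
python3 - <<'E'
from h import *
W="pics/w1.png"
p=px(W,258,125,.016);j=px(W,284,63,.008);h=(px(W,190,238,.008)+px(W,228,254,.008))/2
print(p,j,h,np.linalg.norm(j-h),np.linalg.norm(j-p))
s=robot.state();t=p.copy();t[2]=.046
print(np.array(s["tool_rot"]).T@(t-s["eef_pos"]))
E
```

```text
[ 0.45303319 -0.26271588  0.016     ] [ 0.50872413 -0.27158387  0.008     ] [ 0.32749099 -0.24132701  0.008     ] 0.18374147563083093 0.056957196693222495
[ 0.0712792  -0.0541572   0.18038543]
```

The length of 184 mm (190 mm less the rounded ends) and the 57 mm from pivot to jaw tip both match the middle pliers. I'll move over the pivot.

play_rows(
  rows=[
    [0.018,-0.0135,0.02,0,0,0,0],
    [0.018,-0.0135,0.03,0,0,0,0],
    [0.018,-0.0135,0.03,0,0,0,0],
    [0.0173,-0.0137,0.03,0,0,0,0],
    [0,0,0.03,0,0,0,0],
    [0,0,0.025,0,0,0,0],
    [0,0,0.01,0,0,0,0],
    [0,0,0.005,0,0,0,0],
  ],
)

```text
time: 2.15
eef_pos: [0.4527, -0.2628, 0.0457]
tool_rot: [[0.964, 0.266, -0.002], [0.266, -0.964, 0.001], [-0.002, -0.001, -1.0]]
force: [-0.5, -0.4, -0.0]
width: 0.0003
grip_force: 0.0
```

play_rows(
  rows=[
    [0,0,0,0,0,0,0],
    [0,0,0,0,0,0,0],
    [0,0,0,0,0,0,0],
    [0,0,0,0,0,0,0],
  ],
)

```text
time: 2.55
eef_pos: [0.4545, -0.2625, 0.0477]
tool_rot: [[0.964, 0.267, 0.001], [0.267, -0.964, -0.001], [0.001, 0.002, -1.0]]
force: [1.1, 0.5, 0.7]
width: 0.0003
grip_force: 0.0
```

```bash
python3 - <<'E'
from h import *
s=robot.state();print(s["time"],s["eef_pos"],s["width"],s["force"])
f=cam("wrist");save(f,"pics/w2.png")
R=np.array(f["rotation"]);o=np.array(f["xyz"])
c=R.T@(s["eef_pos"]-o);print("tcp px",f["cx"]+f["fx"]*c[0]/-c[2],f["cy"]-f["fy"]*c[1]/-c[2])
E
```

```text
2.55 [ 0.45451311 -0.26245912  0.04771405] 0.00033617946627864073 [1.08005726 0.4520264  0.65096971]
tcp px 319.0296280056231 308.28815808422354
```

View pics/w2.png

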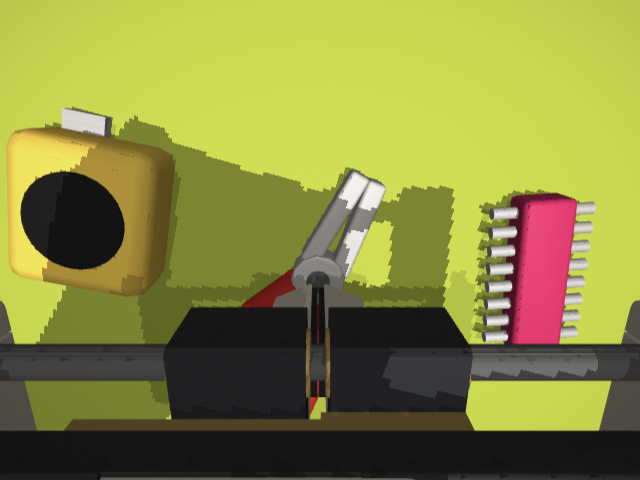

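The fingertips are over the pivot disc (spans u 294–343, top edge v≈256, centre near (318,280)). I'll check that against the projection and then dwell.

```bash
python3 - <<'E'
from h import *
print(px("pics/w2.png",318,280,.016),px("pics/w2.png",318,256,.016))
E
```

```text
[ 0.45407809 -0.26217223  0.016     ] [ 0.46657466 -0.25869459  0.016     ]
```

play_rows(
  rows=[
    [0,0,0,0,0,0,0],
    [0,0,0,0,0,0,0],
    [0,0,0,0,0,0,0],
    [0,0,0,0,0,0,0],
    [0,0,0,0,0,0,0],
    [0,0,0,0,0,0,0],
    [0,0,0,0,0,0,0],
    [0,0,0,0,0,0,0],
  ],
)

```text
time: 3.4
eef_pos: [0.4539, -0.2619, 0.0467]
tool_rot: [[0.964, 0.267, -0.0], [0.267, -0.964, 0.0], [-0.0, -0.0, -1.0]]
force: [0.2, -0.7, -1.0]
width: 0.0006
grip_force: 0.0
```

play_rows(
  rows=[
    [0,0,0,0,0,0,0],
    [0,0,0,0,0,0,0],
    [0,0,0,0,0,0,0],
    [0,0,0,0,0,0,0],
    [0,0,0,0,0,0,0],
    [0,0,0,0,0,0,0],
    [0,0,0,0,0,0,0],
    [0,0,0,0,0,0,0],
  ],
)

```text
time: 4.2
eef_pos: [0.4539, -0.2619, 0.0467]
tool_rot: [[0.964, 0.267, 0.0], [0.267, -0.964, 0.0], [0.0, -0.0, -1.0]]
force: [-0.4, -0.1, -0.1]
width: 0.0006
grip_force: 0.0
```

play_rows(
  rows=[
    [0,0,0,0,0,0,0],
    [0,0,0,0,0,0,0],
    [0,0,0,0,0,0,0],
    [0,0,0,0,0,0,0],
    [0,0,0,0,0,0,0],
    [0,0,0,0,0,0,0],
    [0,0,0,0,0,0,0],
    [0,0,0,0,0,0,0],
  ],
)

```text
time: 5.0
eef_pos: [0.4539, -0.2619, 0.0467]
tool_rot: [[0.964, 0.268, 0.0], [0.268, -0.964, 0.0], [0.0, 0.0, -1.0]]
force: [-0.9, -0.5, -0.1]
width: 0.0002
grip_force: 0.0
```

Dwell done. Next I rise and move on towards the tray.

play_rows(
  rows=[
    [0,0,-0.045,0,0,0,0],
    [0,0,-0.05,0,0,0,0],
    [0,0,-0.05,0,0,0,0],
    [0,0,-0.04,0,0,0,0],
    [0.016,-0.036,0,0,0,0,0],
    [0.016,-0.036,0,0,0,0,0],
    [0.016,-0.036,0,0,0,0,0],
    [0.016,-0.036,0,0,0,0,0],
  ],
)

```text
time: 5.8
eef_pos: [0.477, -0.1047, 0.232]
tool_rot: [[0.964, 0.267, 0.001], [0.267, -0.964, -0.001], [0.0, 0.001, -1.0]]
force: [0.7, -0.4, -0.2]
width: 0.0004
grip_force: 0.0
```

play_rows(
  rows=[
    [0.016,-0.036,0,0,0,0,0],
    [0.016,-0.036,0,0,0,0,0],
    [0.016,-0.036,0,0,0,0,0],
    [0.016,-0.036,0,0,0,0,0],
    [0,0,0,0,0,0,0],
    [0,0,0,0,0,0,0],
    [0,0,0,0,0,0,0],
  ],
)

```text
time: 6.5
eef_pos: [0.5, 0.0486, 0.2315]
tool_rot: [[0.964, 0.266, -0.001], [0.266, -0.964, -0.001], [-0.001, 0.001, -1.0]]
force: [0.7, 0.7, -0.4]
width: 0.0005
grip_force: 0.0
```

```bash
python3 - <<'E'
from h import *
s=robot.state();print(s["time"],s["eef_pos"])
f=cam("wrist");save(f,"pics/w3.png")
E
```

```text
6.5 [0.49999053 0.0485695  0.23147268]
```

View pics/w3.png

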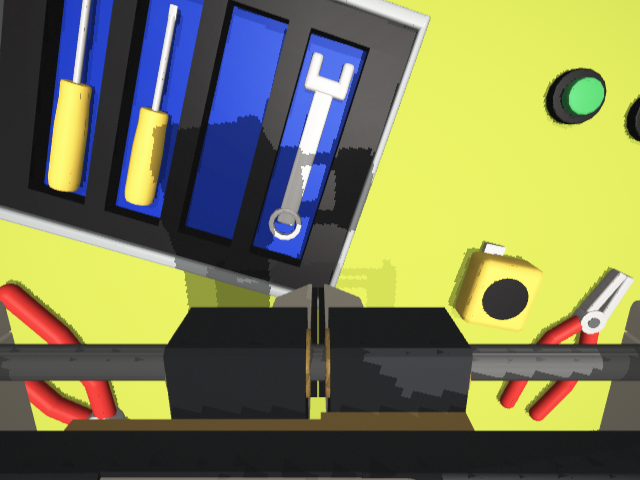

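The wrist view shows the empty pocket's mouth corners at about (231,3), (290,20), (232,246) and (180,229). The green button top is at about (586,95).

```bash
python3 - <<'E'
from h import *
W="pics/w3.png"
c=np.array([px(W,u,v,.032) for u,v in((231,3),(290,20),(232,246),(180,229))]);p=c.mean(0)
print(c.round(4),p,[np.linalg.norm(c[i]-c[i-1]).round(4) for i in range(4)])
s=robot.state();t=p.copy();t[2]=.062
print(np.array(s["tool_rot"]).T@(t-s["eef_pos"]))
for z in(.02,.03,.04):print(z,px(W,586,95,z),px("pics/scene.png",388,325,z))
E
```

```text
[[0.6388 0.1583 0.032 ]
 [0.6395 0.1106 0.032 ]
 [0.4415 0.1161 0.032 ]
 [0.4449 0.1658 0.032 ]] [0.54118949 0.13771542 0.032     ] [np.float64(0.194), np.float64(0.0477), np.float64(0.1981), np.float64(0.0498)]
[ 0.06354992 -0.07554157  0.169392  ]
0.02 [ 0.65357432 -0.14899886  0.02      ] [ 0.6516767  -0.15127829  0.02      ]
0.03 [ 0.65152424 -0.14303741  0.03      ] [ 0.65321288 -0.15814388  0.03      ]
0.04 [ 0.64947415 -0.13707595  0.04      ] [ 0.65474906 -0.16500948  0.04      ]
```

The mouth measures about 196 x 49 mm, which matches the 200 x 50 mm given. I'll move over it.

play_rows(
  rows=[
    [0.016,-0.019,0.01,0,0,0,0],
    [0.016,-0.019,0.025,0,0,0,0],
    [0.016,-0.019,0.03,0,0,0,0],
    [0.016,-0.0185,0.03,0,0,0,0],
    [0,0,0.03,0,0,0,0],
    [0,0,0.025,0,0,0,0],
    [0,0,0.014,0,0,0,0],
    [0,0,0.005,0,0,0,0],
  ],
)

```text
time: 7.35
eef_pos: [0.541, 0.138, 0.0612]
tool_rot: [[0.964, 0.266, -0.003], [0.266, -0.964, -0.001], [-0.003, 0.0, -1.0]]
force: [0.4, 0.5, 0.2]
width: 0.0003
grip_force: 0.0
```

play_rows(
  rows=[
    [0,0,0,0,0,0,0],
    [0,0,0,0,0,0,0],
    [0,0,0,0,0,0,0],
    [0,0,0,0,0,0,0],
  ],
)

```text
time: 7.75
eef_pos: [0.5425, 0.1397, 0.0638]
tool_rot: [[0.964, 0.267, 0.002], [0.267, -0.964, 0.0], [0.002, 0.0, -1.0]]
force: [-0.1, -0.5, -0.4]
width: 0.0004
grip_force: 0.0
```

play_rows(
  rows=[
    [0,0,0,0,0,0,0],
    [0,0,0,0,0,0,0],
    [0,0,0,0,0,0,0],
    [0,0,0,0,0,0,0],
    [0,0,0,0,0,0,0],
    [0,0,0,0,0,0,0],
    [0,0,0,0,0,0,0],
    [0,0,0,0,0,0,0],
  ],
)

```text
time: 8.55
eef_pos: [0.5417, 0.1397, 0.0627]
tool_rot: [[0.964, 0.268, -0.0], [0.268, -0.964, -0.0], [-0.0, 0.0, -1.0]]
force: [0.2, 0.2, 0.2]
width: 0.0
grip_force: 0.0
```

play_rows(
  rows=[
    [0,0,0,0,0,0,0],
    [0,0,0,0,0,0,0],
    [0,0,0,0,0,0,0],
    [0,0,0,0,0,0,0],
    [0,0,0,0,0,0,0],
    [0,0,0,0,0,0,0],
    [0,0,0,0,0,0,0],
    [0,0,0,0,0,0,0],
  ],
)

```text
time: 9.35
eef_pos: [0.5417, 0.1397, 0.0627]
tool_rot: [[0.964, 0.267, -0.0], [0.267, -0.964, -0.0], [-0.0, 0.0, -1.0]]
force: [-0.3, 0.5, 0.0]
width: 0.0003
grip_force: 0.0
```

play_rows(
  rows=[
    [0,0,0,0,0,0,0],
    [0,0,0,0,0,0,0],
    [0,0,0,0,0,0,0],
    [0,0,0,0,0,0,0],
    [0,0,0,0,0,0,0],
    [0,0,0,0,0,0,0],
    [0,0,0,0,0,0,0],
    [0,0,0,0,0,0,0],
  ],
)

```text
time: 10.15
eef_pos: [0.5417, 0.1397, 0.0627]
tool_rot: [[0.964, 0.268, 0.0], [0.268, -0.964, 0.0], [0.0, 0.0, -1.0]]
force: [0.7, 0.2, -0.4]
width: 0.0008
grip_force: 0.0
```

```bash
python3 - <<'E'
from h import *
save(cam("wrist"),"pics/w4.png")
E
```

```text
(no output)
```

View pics/w4.png

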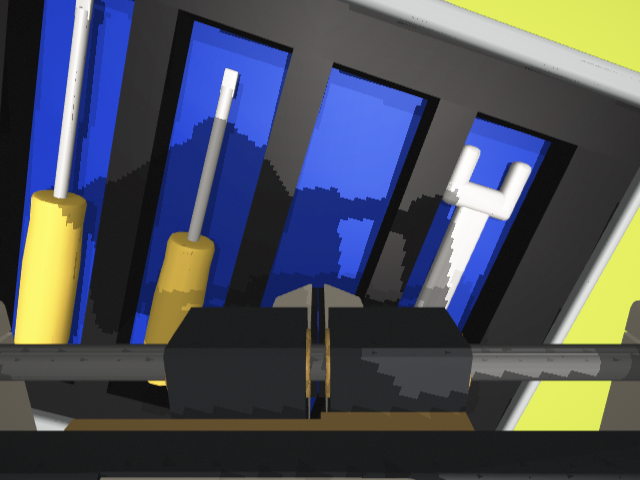

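The fingers point into the empty pocket, whose far mouth corners are at (333,64) and (438,98). It is on their line.

```bash
python3 - <<'E'
from h import *
W="pics/w4.png";a,b=px(W,333,64,.032),px(W,438,98,.032);print(a,b,(a+b)/2)
E
```

```text
[0.6406338  0.16097987 0.032     ] [0.63974543 0.1124188  0.032     ] [0.64018961 0.13669934 0.032     ]
```

play_rows(
  rows=[
    [0,0,-0.03,0,0,0,0],
    [0,0,-0.04,0,0,0,0],
    [0,0,-0.04,0,0,0,0],
    [-0.005,0.037,0,0,0,0,0],
    [-0.005,0.037,0,0,0,0,0],
    [-0.005,0.037,0,0,0,0,0],
    [-0.005,0.037,0,0,0,0,0],
    [-0.005,0.037,0,0,0,0,0],
  ],
)

```text
time: 11.0
eef_pos: [0.5671, -0.0468, 0.1729]
tool_rot: [[0.964, 0.268, 0.0], [0.268, -0.964, -0.0], [0.0, 0.0, -1.0]]
force: [0.1, 0.0, -0.5]
width: 0.0006
grip_force: 0.0
```

play_rows(
  rows=[
    [-0.006,0.038,0,0,0,0,0],
    [-0.006,0.038,0,0,0,0,0],
    [-0.006,0.038,0,0,0,0,0],
    [0,0,0,0,0,0,0],
    [0,0,0,0,0,0,0],
    [0,0,0,0,0,0,0],
  ],
)

```text
time: 11.6
eef_pos: [0.5802, -0.1583, 0.1727]
tool_rot: [[0.963, 0.269, -0.0], [0.269, -0.963, 0.001], [0.0, -0.001, -1.0]]
force: [-0.9, 1.3, -1.0]
width: 0.0005
grip_force: 0.0
```

```bash
python3 - <<'E'
from h import *
s=robot.state();print(s["time"],s["eef_pos"])
save(cam("wrist"),"pics/w5.png")
E
```

```text
11.6 [ 0.58019677 -0.1583389   0.17274984]
```

View pics/w5.png

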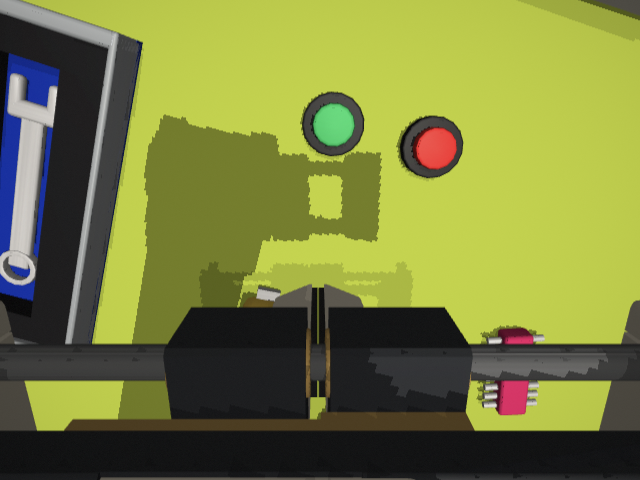

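The green button top is centred at (334,125) and the red one at (437,148). I'll triangulate the green button's height from several views.

```bash
python3 - <<'E'
from h import *
for z in(.02,.025,.03,.035,.04):
    print(z,[px(p,*q,z)[:2].round(4) for p,q in(("pics/w5.png",(334,125)),("pics/w3.png",(586,95)),("pics/scene.png",(388,325)))], np.linalg.norm(px("pics/w5.png",313,125,z)-px("pics/w5.png",355,125,z)).round(4))
t=px("pics/w5.png",334,125,.03);t[2]=.06
s=robot.state();print(np.array(s["tool_rot"]).T@(t-s["eef_pos"]))
E
```

```text
0.02 [array([ 0.6528, -0.1498]), array([ 0.6536, -0.149 ]), array([ 0.6517, -0.1513])] 0.0312
0.025 [array([ 0.6529, -0.1495]), array([ 0.6525, -0.146 ]), array([ 0.6524, -0.1547])] 0.0307
0.03 [array([ 0.6529, -0.1493]), array([ 0.6515, -0.143 ]), array([ 0.6532, -0.1581])] 0.0302
0.035 [array([ 0.653 , -0.1491]), array([ 0.6505, -0.1401]), array([ 0.654 , -0.1616])] 0.0297
0.04 [array([ 0.6531, -0.1489]), array([ 0.6495, -0.1371]), array([ 0.6547, -0.165 ])] 0.0292
[0.07223722 0.01136464 0.11286392]
```

The button top is at about z = 0.02, at (0.653, -0.150). I'll go to z = 0.04 above it.

play_rows(
  rows=[
    [0.024,0.004,0.02,0,0,0,0],
    [0.024,0.004,0.03,0,0,0,0],
    [0.0243,0.0036,0.03,0,0,0,0],
    [0,0,0.03,0,0,0,0],
    [0,0,0.015,0,0,0,0],
    [0,0,0.007,0,0,0,0],
    [0,0,0,0,0,0,0],
    [0,0,0,0,0,0,0],
  ],
)

```text
time: 12.45
eef_pos: [0.6538, -0.1518, 0.0423]
tool_rot: [[0.964, 0.268, 0.002], [0.268, -0.964, -0.001], [0.002, 0.001, -1.0]]
force: [0.8, 0.4, -0.7]
width: 0.0002
grip_force: 0.0
```

play_rows(
  rows=[
    [0,0,0.005,0,0,0,0],
    [0,0,0.005,0,0,0,0],
    [0,0,0.004,0,0,0,0],
    [0,0,0.002,0,0,0,0],
    [0,0,0,0,0,0,0],
    [0,0,0,0,0,0,0],
    [0,0,0,0,0,0,0],
  ],
)

```text
time: 13.15
eef_pos: [0.6532, -0.1517, 0.0249]
tool_rot: [[0.964, 0.268, 0.0], [0.268, -0.964, 0.0], [0.0, 0.0, -1.0]]
force: [0.0, 0.1, 0.1]
width: -0.0
grip_force: 0.0
```

play_rows(
  rows=[
    [0,0,0.002,0,0,0,0],
    [0,0,0.002,0,0,0,0],
    [0,0,0.002,0,0,0,0],
    [0,0,0,0,0,0,0],
    [0,0,0,0,0,0,0],
    [0,0,0,0,0,0,0],
  ],
)

```text
time: 13.75
eef_pos: [0.6534, -0.1517, 0.0191]
tool_rot: [[0.964, 0.268, 0.001], [0.268, -0.964, -0.0], [0.001, 0.0, -1.0]]
force: [1.2, -0.3, 3.2]
width: 0.0004
grip_force: 1.6
```

play_rows(
  rows=[
    [0,0,0.002,0,0,0,0],
    [0,0,0.001,0,0,0,0],
    [0,0,0,0,0,0,0],
    [0,0,0,0,0,0,0],
    [0,0,0,0,0,0,0],
  ],
)

```text
time: 14.25
eef_pos: [0.6534, -0.1518, 0.0164]
tool_rot: [[0.964, 0.267, 0.001], [0.267, -0.964, -0.0], [0.001, 0.0, -1.0]]
force: [-0.6, -0.3, 7.6]
width: 0.0005
grip_force: 3.6
```

Contact is on. I'll push on until the force climbs steeply, which marks the stop.

play_rows(
  rows=[
    [0,0,0.001,0,0,0,0],
    [0,0,0.001,0,0,0,0],
    [0,0,0.001,0,0,0,0],
    [0,0,0,0,0,0,0],
    [0,0,0,0,0,0,0],
  ],
)

```text
time: 14.75
eef_pos: [0.6535, -0.1518, 0.016]
tool_rot: [[0.964, 0.267, 0.001], [0.267, -0.964, -0.001], [0.0, 0.002, -1.0]]
force: [-8.6, 0.5, 24.5]
width: 0.0001
grip_force: 12.0
```

The button is bottomed out: 24 N with no further travel. I'll release it and move clear.

play_rows(
  rows=[
    [0,0,0,0,0,0,0],
    [0,0,-0.005,0,0,0,0],
    [0,0,-0.01,0,0,0,0],
    [0,0,-0.03,0,0,0,0],
    [0,0,-0.05,0,0,0,0],
    [0,0,-0.05,0,0,0,0],
    [0,0,-0.03,0,0,0,0],
    [-0.04,0,0,0,0,0,0],
  ],
)

```text
time: 15.55
eef_pos: [0.6212, -0.1595, 0.1938]
tool_rot: [[0.962, 0.271, 0.013], [0.271, -0.963, 0.001], [0.013, 0.003, -1.0]]
force: [0.9, -0.1, -0.1]
width: 0.0007
grip_force: 0.0
```

play_rows(
  rows=[
    [-0.03,0,0,0,0,0,0],
    [0,0,0,0,0,0,0],
    [0,0,0,0,0,0,0],
    [0,0,0,0,0,0,0],
    [0,0,0,0,0,0,0],
  ],
)

```text
time: 16.05
eef_pos: [0.5865, -0.1696, 0.1876]
tool_rot: [[0.963, 0.269, 0.0], [0.269, -0.963, 0.001], [0.001, -0.001, -1.0]]
force: [0.1, -0.3, -0.5]
width: 0.0005
grip_force: 0.0
```

```bash
python3 - <<'E'
from h import *
save(cam("wrist"),"pics/w6.png")
E
```

```text
(no output)
```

View pics/w6.png

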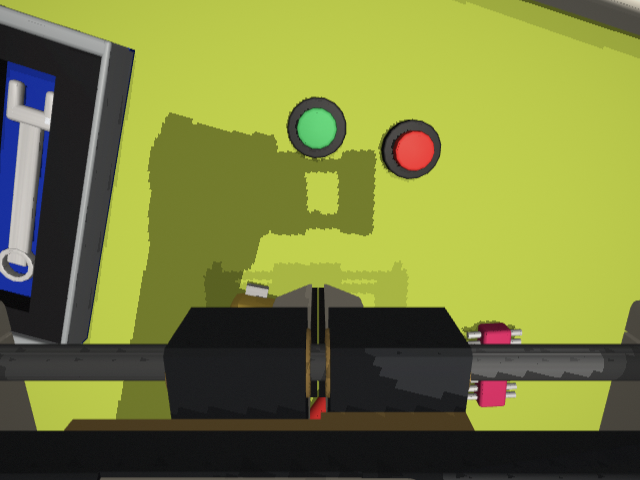

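The green button at (317,128) is back up, the red one at (415,150) is untouched, and the arm is clear of everything.

```bash
python3 -c "
from rig import robot
print(robot.job_done())"
```

```text
the job is handed in; nothing more can be done
None
```

The job is handed in at about 16 s: I pointed at the pliers' pivot and then the empty pocket for over two seconds each (fingertips about 3 cm above), pressed the green button to its stop and released it, and touched nothing else.

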